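# Recover the mill's guard striker and try the guard switch with it

### The job

The small blue striker bar of the herb mill's guard has slid under the clear riser: take the flat hooked probe by its green handle, drag the bar out clear of the riser with it, and put the probe back on its black mat, standing on its blade. Then pick up the bar and, holding it, press the orange roller lever on the mill's sloping front with it just until the switch clicks, without overtravel, hold it there for a second, let the lever spring back, and lay the bar in the steel tray. Leave the two jars and the steel bowl where they are.

Things in the scene. Friction and masses are not known exactly. Their poses are not given: they have to be found in the camera images.
- riser: Fixed clear acrylic riser, an upside-down U: 200 (x) by 170 (y) mm, top at 50 mm, 45 mm of free height underneath; side walls 5 mm thick along its two x ends, fully open towards its own -y (the front, middle of the work area) and +y. Origin: centre of its footprint on the table. At zero yaw its axes are the world's.
- striker_centre (a point): Centre of the loose blue-painted steel striker bar, 16 by 64 by 16 mm (long along its own y), 0.1 to 0.15 kg. At the start it lies on the table under the riser, roughly along the riser's y (within 0.3 rad), its centre 55 to 83 mm in from the front edge.
- probe_grip (a point): Grip point of the loose flat probe (0.18 kg): on the axis of its upright green handle, 20 by 20 mm, 110 mm tall; 85 mm above the underside. z up, y along the blade. Under the handle a 50 by 50 by 5 mm foot; from it a steel blade, 18 mm wide, 5 mm thick, runs along +y to 165 mm from the handle axis.
- probe_tip (a point): Middle of the blade's end: 159 mm along the probe's +y from the handle axis, 2.5 mm above the underside; same axes. Here a flat hook, 12 mm wide along y (153 to 165 mm from the handle axis), reaches to the probe's -x side, to 35 mm from the blade's centre line.
- mat: Fixed black rubber mat, 100 (x) by 260 (y) by 3 mm, the probe's place; origin: centre of its underside, on the table. At the start the probe stands on it with its blade along the mat's +y (within about 0.1 rad) and its handle near the mat's (0, -75) mm.
- mill: Fixed white herb mill, 200 mm wide (x); origin on the table. Front: its +y, a grey face sloping 40 degrees, from y=100, z=40 mm up to y=-20, z=140 mm; square out of it is the mill's (0, 0.643, 0.766). A red hood 110 mm wide overhangs it to y=95 mm, underside at z=235 mm, so a gripper must come in tilted, along that normal.
- roller (a point): Centre of the orange roller (radius 9 mm, 14 mm wide along the mill's x) on the end of the yellow switch lever; unpressed at the mill's (0, 88, 101) mm, 39 mm off the sloping face. The lever runs 60 mm up the slope to its hinge, parallel to the mill's x. Pressing moves the roller about squarely into the face (1 mm is 0.017 rad). Beside the roller the face is bare.
- lever (a joint): Angle of the lever in rad: 0 free, growing as the roller is pressed in; sprung back to 0. It clicks at 0.15 (9 mm of roller travel) and overtravels past 0.27 (16 mm); the stop is at 0.40. The roller's resistance is about 1.5 N at first, 3 N at the click, 4.2 N at overtravel.
- tray: Fixed open steel tray, 150 (x) by 110 (y) by 18 mm high outside, walls and floor 4 mm; origin: centre of its underside, on the table.
- jar_a: Loose clear jar with a brass lid, radius 29 mm, 90 mm high, standing on the back corner of the riser; origin: centre of its underside. A bystander.
- jar_b: Loose clear jar with a red lid, radius 29 mm, 90 mm high, on the table between the tray and the mill's far side; origin: centre of its underside. A bystander.
- bowl: Loose steel bowl, rim radius 45 mm, 45 mm high, on the table; origin: centre of its underside. A bystander.
Things that resemble listed ones, but are neither listed nor needed, are in the scene too. What is shaped like the part that bears probe_grip but red is not meant.

How it is judged:
By the outcome, as a careful person would: the job done as asked, in the order asked, and still so for the second after the job is handed in, with the robot touching nothing.
It also fails if it takes over 72 s, if anything falls off the work surface, if the arm or the gripper's body presses on something with over 40 N, if the wrist force passes 120 N, or if a joint passes its speed limit or range.

### The arm

A 6-joint arm with a two-finger parallel gripper is mounted at the origin on the work surface. World frame = base frame: x ahead of the robot, y to its left, z up, the work surface at z = 0. Lengths are in m, angles in rad, forces in N, time in s.
With the tool pointing down it reaches from about 0.35 to 0.775 m from the base axis. Payload 7.3 kg.
Tool frame: the origin (TCP) lies midway between the tips of the shut fingers; the grasp point (between the pads) lies grasp_offset behind it (grasp_offset is the distance from the TCP to the grasp point, in m); z points along the fingers, y is the line along which they close (so a half turn about z gives the same grasp; the last joint's range is limited). The gripper opens to 92 mm and grips with 3 to 60 N. Pads are 19 mm wide; open, the fingers measure 130 mm over their backs; the gripper's body (75 mm by 190 mm) begins 47 mm behind the grasp point.
Start: joints at [1.112, 0.342, 1.524, -0, 1.275, -0.146], TCP at [0.162, 0.5, 0.227] pointing down, gripper open.
Joint ranges: [-2.53, 2.53], [-0.77, 2.02], [0.04, 2.7], [-1, 4.14], [0.28, 2.66], [-3.11, 3.11]. Speed limits (rad/s): [2.57, 2.57, 3.14, 3.14, 3.14, 3.14].

### API

Orientations are given as [roll, pitch, yaw] about the fixed x, y, z axes, in that order (R = Rz(yaw) Ry(pitch) Rx(roll)).
In Python, from cell import * gives the robot as it stands.
- The arm moves only by the tool step_arm, never from a script. Its argument "plan" is a list of rows, each a list of 5 numbers: the closure, from -1 (fully open) to 1 (shut), then the shift along the tool's x, y, z in m, then the turn about the tool's z in rad. In form: [[hand, x, y, z, twist], ...]. A call has 1 to 20 rows; each row is the pose to reach, as a shift and turn from the pose commanded when the call began, along the tool's axes at that moment; what a row does not reach only later rows make up. A row lasts 1/8 s, in which the tool goes at most 62.5 mm and 10.7 degrees, less where a joint would pass 70% of its speed; a pose out of reach is approached as far as the arm can. A call with a gripper value outside its range is refused whole. The fingers move at their own pace and stop on an object; "grip_force" is the grip in N (left out, the last holds). Time passes only in rows, so rows that repeat a pose let the fingers close. It gives the time, the measured TCP pose, the force, the opening and the grip force at its end, in the units of the state.
- observe(): the state, without advancing time (a new reading comes with each control period).
- read_camera(name): name is "scene" or "top" or "wrist"; returns a dict with "img" (420x560x3 uint8, red, green, blue), "range_z" (420x560 float32, m along the optical axis (not along the pixel's ray), 0 where there is no reading), "fx", "fy", "cx", "cy" (pixels), "R" (3x3) and "t" (3): a world point X has camera coordinates R X + t; the wrist camera has in their place "T_tool_cam" (4x4, takes a point from camera to tool coordinates, whose origin is the TCP and whose axes are the flange's). Camera axes: x right, y down, z forward; pixel columns grow to the right and rows downward; lengths in m; the calibration is good to about 2 mm. A picture is of the moment at which its call begins: read the wrist's pose just before it.
- hand_in(): hands the job in; it is judged then, once.
The state is a dict: "time": time; "qpos": joint angles; "qvel": joint speeds; "joint_efforts": joint torques, N m; "tool_pos": TCP position; "tool_rot": TCP orientation; "contact_force": force on the tool from outside, world axes, zero at the start; "torque": the same for the moment, N m; "opening": finger opening in m; "grip_force": force on a finger pad.
Only numpy, scipy, OpenCV 4.12 (cv2) and the standard library are available. Lean on these libraries where they do the work, as an engineer would, in place of code of your own. Each camera call takes 0.05 s, during which the arm holds its last target. There are 200 camera calls.

## Working session

There is one attempt and no reset: what is moved stays moved. The work goes in short steps, Python scripts to look and compute and a tool call to move; the robot and the scene stay as the last step left them, time stands still between calls to the robot, and variables do not carry over. Pictures are saved under pics/ and viewed, at most 10 in all, crops included, and the job is handed in when it is done.

Besides the shell and the picture viewer there is one more tool, called after "Emit:" as name(argument=value, ...) on one line, values as JSON. step_arm: Moves the arm, as the interface text tells. Its arguments: {"type":"object","properties":{"plan":{"type":"array","items":{"type":"array","items":{"type":"number"}}},"grip_force":{"type":"number"}},"required":["plan"]}

```bash
mkdir -p pics; ls
python3 - <<'E'
from cell import *
import cv2,numpy as np
s=observe();print({k:np.round(v,3) for k,v in s.items()})
try: print(grasp_offset)
except Exception as e: print(e)
for n in("scene","top"):
    c=read_camera(n);cv2.imwrite(f"pics/{n}0.png",c["img"][:,:,::-1]);np.savez(f"{n}0.npz",**c)
    print(n,c["fx"],c["cx"],c["cy"],np.round(c["R"],3).tolist(),np.round(c["t"],3))
E
```

```text
pics
{'time': np.float64(0.0), 'qpos': array([ 1.112,  0.343,  1.525,  0.   ,  1.275, -0.146]), 'qvel': array([ 0.001,  0.   , -0.001,  0.001,  0.001, -0.001]), 'joint_efforts': array([-2.0000e-03, -4.3124e+01, -2.4422e+01,  7.2000e-02,  5.6000e-02,
       -0.0000e+00]), 'tool_pos': array([0.161, 0.499, 0.226]), 'tool_rot': array([-3.14 , -0.   ,  2.829]), 'contact_force': array([-0.314,  0.242,  0.531]), 'torque': array([-0.039, -0.006, -0.034]), 'grip_force': np.float64(0.0), 'opening': np.float64(0.092)}
0.0188
scene 408.26567559472227 285.9590338037971 208.3035229970034 [[-0.385, 0.923, -0.01], [0.59, 0.238, -0.772], [-0.71, -0.303, -0.636]] [ 0.175 -0.227  1.633]
top 427.0844406443863 280.7296873901255 208.08773939989328 [[0.014, -1.0, 0.004], [-0.997, -0.014, -0.076], [0.076, -0.003, -0.997]] [-0.006  0.499  1.259]
```

View pics/top0.png

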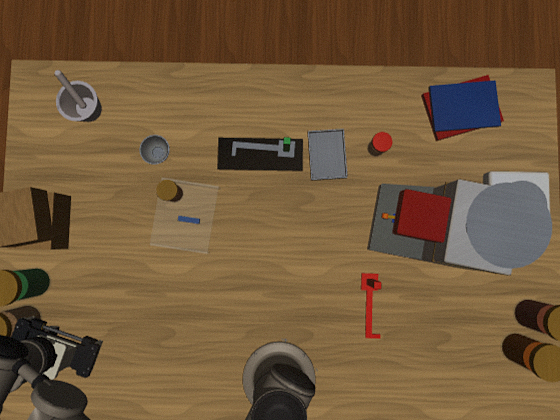

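View pics/scene0.png

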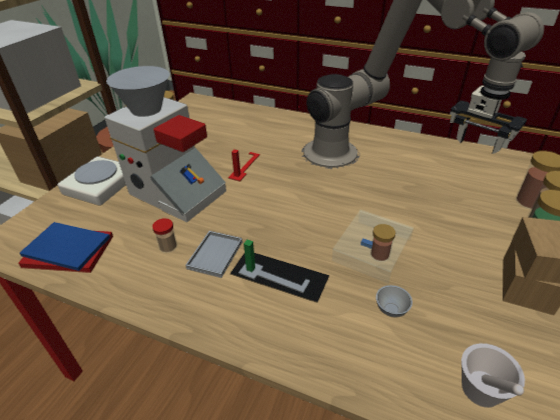

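The green-handled probe (top 287,141; scene 249,252) stands on the black mat, with its hook at (234,150). The red one (370,285) is the lookalike and is not meant. The blue bar is under the riser at (189,220). There is another blue part on the mill slope at scene (188,176). The orange roller is at top (387,216), scene (195,180). The tray is at top (327,154). One enlarged crop will confirm these, and I'll measure as well.

```bash
cat > h.py <<'E'
from cell import *
import cv2,numpy as np
def ray(c,u,v):
    d=np.array([(u-c["cx"])/c["fx"],(v-c["cy"])/c["fy"],1.]);R=c["R"]
    return -R.T@c["t"],R.T@d
def onz(c,u,v,z):
    o,d=ray(c,u,v);return o+d*(z-o[2])/d[2]
def cross(a,b):
    (o1,d1),(o2,d2)=a,b
    s=np.linalg.lstsq(np.c_[d1,-d2],o2-o1,rcond=None)[0]
    p,q=o1+d1*s[0],o2+d2*s[1];return (p+q)/2,np.linalg.norm(p-q)
def mask(img,lo,hi):
    return cv2.inRange(cv2.cvtColor(img,cv2.COLOR_RGB2HSV),np.array(lo),np.array(hi))
def blobs(m,amin=8):
    n,l,s,c=cv2.connectedComponentsWithStats(m)
    return [(s[i][4],*np.round(c[i],1),*s[i][:4]) for i in range(1,n) if s[i][4]>=amin]
def load(n): return dict(np.load(n,allow_pickle=True))
E
python3 - <<'E'
from h import *
T=load("top0.npz");S=load("scene0.npz")
for n,c in(("top",T),("scene",S)):
    for nm,lo,hi in(("green",(45,100,40),(75,255,255)),("blue",(100,120,60),(125,255,255)),("orange",(8,180,150),(18,255,255)),("black",(0,0,0),(180,255,32))):
        print(n,nm,[tuple(map(float,b)) for b in blobs(mask(c["img"],lo,hi),15 if nm!="black" else 800)])
a=cv2.resize(T["img"][130:260,140:410],None,fx=2.9,fy=2.9,interpolation=cv2.INTER_CUBIC)
b=cv2.resize(S["img"][130:210,110:270],None,fx=2.4,fy=2.4,interpolation=cv2.INTER_CUBIC)
d=cv2.resize(S["img"][210:300,220:420],None,fx=1.95,fy=1.95,interpolation=cv2.INTER_CUBIC)
im=np.zeros((600,800,3),np.uint8);im[:a.shape[0],:a.shape[1]]=a;y=a.shape[0]
im[y:y+b.shape[0],:b.shape[1]]=b;im[y:y+d.shape[0],400:400+d.shape[1]]=d
cv2.imwrite("pics/crop1.png",im[:,:,::-1])
E
```

```text
top green [(48.0, 286.6, 140.3, 283.0, 137.0, 8.0, 8.0), (170.0, 22.4, 283.9, 13.0, 271.0, 16.0, 29.0)]
top blue [(2964.0, 464.9, 105.5, 430.0, 81.0, 71.0, 50.0), (79.0, 188.5, 219.3, 179.0, 216.0, 20.0, 7.0)]
top orange [(19.0, 385.1, 215.4, 383.0, 214.0, 5.0, 4.0)]
top black [(1406.0, 251.6, 155.0, 218.0, 138.0, 85.0, 32.0), (2631.0, 38.8, 351.1, 0.0, 318.0, 100.0, 95.0)]
scene green [(145.0, 76.0, 23.5, 68.0, 0.0, 17.0, 47.0), (373.0, 99.5, 37.1, 89.0, 0.0, 19.0, 71.0), (487.0, 112.9, 40.5, 107.0, 0.0, 15.0, 75.0), (476.0, 131.7, 37.8, 124.0, 0.0, 14.0, 68.0), (36.0, 49.8, 19.8, 46.0, 14.0, 9.0, 11.0), (229.0, 79.1, 64.8, 69.0, 46.0, 21.0, 33.0), (21.0, 122.0, 156.4, 120.0, 154.0, 5.0, 6.0), (137.0, 544.6, 214.4, 535.0, 208.0, 25.0, 12.0), (265.0, 249.0, 254.9, 244.0, 240.0, 11.0, 32.0)]
scene blue [(88.0, 189.0, 176.5, 183.0, 170.0, 14.0, 14.0), (2373.0, 64.2, 245.2, 20.0, 222.0, 89.0, 48.0), (32.0, 366.8, 241.6, 362.0, 239.0, 10.0, 6.0)]
scene orange []
scene black [(1416.0, 292.0, 276.6, 253.0, 254.0, 75.0, 47.0)]
```

View pics/crop1.png

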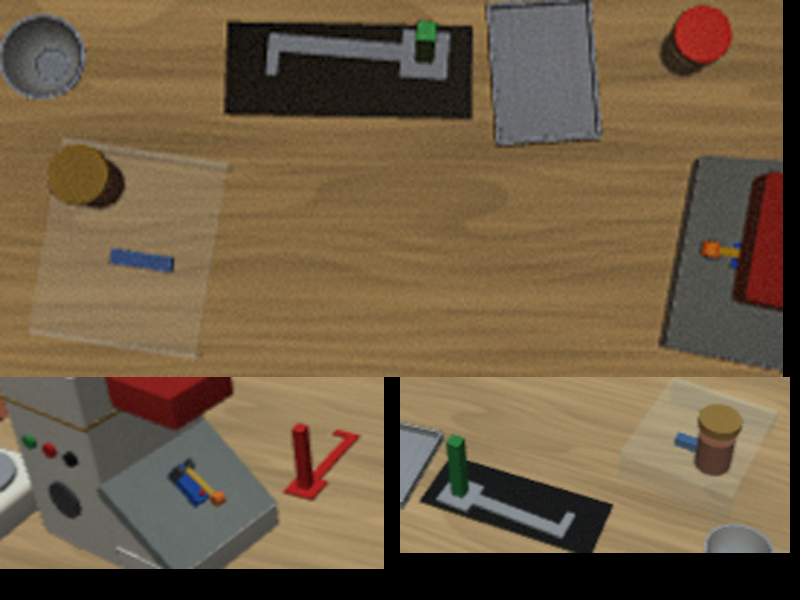

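The crop confirms it: the green handle on the silver probe on the mat (crop 427,30), the bar under the riser (142,260), and the orange roller on the mill (712,249), with the blue switch body behind it. Next I'll turn these pixels into positions.

Run:
```python
from h import *
T=load("top0.npz");S=load("scene0.npz");np.set_printoptions(precision=4,suppress=True)
o=lambda u,v,z:onz(T,u,v,z)
cr=lambda x,y,z:onz(T,x/2.9+140,y/2.9+130,z)
def ang(a,b):d=b-a;return np.arctan2(d[1],d[0])
print("handle top",o(286.6,140.3,113))if 0 else print("handle",o(286.1,140.3,.113))
m=mask(T["img"],(0,0,0),(180,255,40));m[:,:210]=0;m[:,310:]=0;m[:130]=0;m[175:]=0
m=cv2.morphologyEx(m,cv2.MORPH_CLOSE,np.ones((25,25)))
r=cv2.minAreaRect(cv2.findContours(m,0,1)[0][0]);print("mat",r,[o(*p,.003)[:2] for p in cv2.boxPoints(r)])
print("matc",o(*r[0],.003))
m=mask(T["img"],(100,120,60),(125,255,255));m[:,:170]=0;m[:,215:]=0;m[:200]=0;m[235:]=0
r=cv2.minAreaRect(cv2.findContours(m,0,1)[0][0]);b=np.array([o(*p,.016)[:2] for p in cv2.boxPoints(r)]);print("bar",o(*r[0],.016),b)
R=[cr(*p,.05) for p in((62,141),(228,163),(197,356),(30,333))];print("riser",np.array(R)[:,:2],np.mean(R,0),"yaw",ang(R[3],R[0]),ang(R[2],R[1]),ang(R[1],R[0])-np.pi/2)
Tr=[cr(*p,.018) for p in((488,5),(588,2),(600,137),(497,145))];print("tray",np.mean(Tr,0),ang(Tr[3],Tr[0]),ang(Tr[2],Tr[1]))
F=[cr(*p,.04) for p in((697,157),(661,346))];print("mill front",F,"yaw",ang(F[1],F[0]))
print("hooktip",cr(272,73,.008),"bladeend",cr(277,36,.008),"foot",cr(425,55,.008))
# roller triangulated
sc=(110+218/2.4,130+(497-377)/2.4)
print("roller",cross(ray(T,385.1,215.4),ray(S,*sc)))
print("jarA",cr(79,175,.14),"jarB",cr(703,36,.09),"bowl",cr(43,57,.045))
# gripper footprint from start pose
s=observe();print(s["tool_rot"])
```

```text
handle [ 0.6831 -0.0119  0.113 ]
mat ((259.91790771484375, 153.67330932617188), (84.03703308105469, 31.44048500061035), 0.909380316734314) [array([0.6183, 0.1943]), array([0.7157, 0.1952]), array([ 0.7153, -0.0627]), array([ 0.6178, -0.0621])]
matc [0.6667 0.0662 0.003 ]
bar [0.4622 0.2759 0.016 ] [[0.4601 0.3059]
 [0.4725 0.3044]
 [0.4643 0.2459]
 [0.4519 0.2475]]
riser [[0.5788 0.3516]
 [0.5587 0.1833]
 [0.3643 0.2095]
 [0.3849 0.3768]] [0.4717 0.2803 0.05  ] yaw -0.1293054245880212 -0.13373940861224376 -0.11854788642186231
tray [ 0.663  -0.1385  0.018 ] 0.07176206559856442 0.08972390477979436
mill front [array([ 0.5728, -0.2934,  0.04  ]), array([ 0.3803, -0.2563,  0.04  ])] yaw -0.19067688666392815
hooktip [0.6599 0.1455 0.008 ] bladeend [0.6994 0.1411 0.008 ] foot [ 0.6813 -0.015   0.008 ]
roller (array([ 0.4757, -0.2905,  0.0989]), np.float64(0.004251986126242283))
jarA [0.5341 0.3094 0.14  ] jarB [ 0.6864 -0.288   0.09  ] bowl [0.6656 0.3754 0.045 ]
[-3.1403 -0.0002  2.8288]
```

Emit:
step_arm(plan=[[-1,-0.05,-0.025,0,0.1],[-1,-0.1,-0.05,0,0.22],[-1,-0.155,-0.078,0,0.36],[-1,-0.21,-0.105,0,0.5],[-1,-0.265,-0.133,0,0.64],[-1,-0.32,-0.16,0,0.78],[-1,-0.375,-0.188,0,0.92],[-1,-0.43,-0.215,0,1.05],[-1,-0.485,-0.243,0,1.17],[-1,-0.54,-0.27,0,1.28],[-1,-0.6,-0.3,0,1.34],[-1,-0.64,-0.32,0,1.364],[-1,-0.653,-0.327,0,1.364],[-1,-0.653,-0.327,0,1.364],[-1,-0.653,-0.327,0,1.364]])

```text
time: 1.98
tool_pos: [0.6816, -0.0117, 0.2265]
tool_rot: [-3.141, -0.0, 1.465]
contact_force: [0.7, -0.7, -0.0]
opening: 0.0919
grip_force: 0.0
```

Run:
```python
from h import *
np.set_printoptions(precision=4,suppress=True)
s=observe();print(s["time"],s["tool_pos"],s["tool_rot"],s["contact_force"])
c=read_camera("wrist");np.savez("w1.npz",**{k:v for k,v in c.items()});cv2.imwrite("pics/w1.png",c["img"][:,:,::-1])
print(c["T_tool_cam"])
for u,v in [(x[1],x[2]) for x in blobs(mask(c["img"],(45,100,40),(75,255,255)),60)]: print(u,v,c["range_z"][int(v),int(u)])
t=load("top0.npz")
# heights around hood in top view
R=t["R"];P=lambda u,v:(R.T@(np.array([(u-t["cx"])/t["fx"],(v-t["cy"])/t["fy"],1])*t["range_z"][v,u]-t["t"]))
for u,v in((402,210),(410,215),(430,215),(445,215),(395,230),(380,230),(455,215),(387,216)):print(u,v,P(u,v))
```

```text
1.975 [ 0.6816 -0.0117  0.2265] [-3.1406 -0.0004  1.4654] [ 0.7329 -0.7238 -0.002 ]
[[ 0.0003 -0.9684 -0.2493  0.0668]
 [ 1.      0.0007 -0.0015  0.0006]
 [ 0.0016 -0.2493  0.9684 -0.1585]
 [ 0.      0.      0.      1.    ]]
281.8 201.3 0.0
402 210 [ 0.4785 -0.2871  0.2827]
410 215 [ 0.4668 -0.3055  0.2845]
430 215 [ 0.4673 -0.3522  0.2865]
445 215 [ 0.4679 -0.3884  0.2847]
395 230 [ 0.4312 -0.274   0.2686]
380 230 [ 0.4368 -0.2883  0.0547]
455 215 [ 0.4671 -0.4051  0.302 ]
387 216 [ 0.4745 -0.2954  0.108 ]
```

View pics/w1.png

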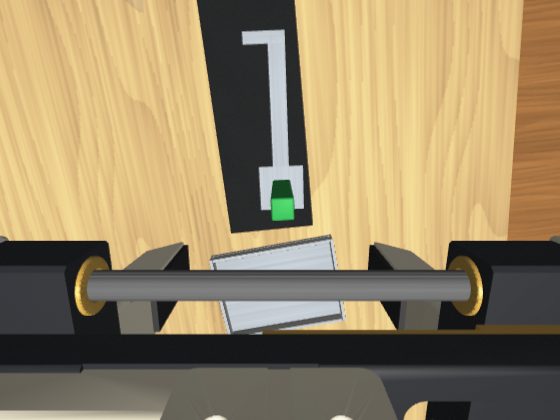

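The wrist view shows the green handle top at (283,211), the foot around (282,188), and the hook at (263–285, 37).

```bash
cat >> h.py <<'E'
from scipy.spatial.transform import Rotation as Rn
def wcam(s,c):
    c=dict(c);M=np.eye(4);M[:3,:3]=Rn.from_euler("xyz",s["tool_rot"]).as_matrix();M[:3,3]=s["tool_pos"]
    W=np.linalg.inv(M@c["T_tool_cam"]);c["R"]=W[:3,:3];c["t"]=W[:3,3];return c
def totool(s,d):  # world shift -> tool axes
    return Rn.from_euler("xyz",s["tool_rot"]).as_matrix().T@np.array(d)
E
python3 - <<'E'
from h import *
np.set_printoptions(precision=4,suppress=True)
s=observe();c=wcam(s,load("w1.npz"))
for n,u,v,z in(("h top",283,211,.113),("foot tl",259,168,.008),("foot tr",303,166,.008),("foot bl",262,210,.008),("foot br",304,208,.008),("end r",284,30,.008),("hook tip",242,38,.008),("tray",277,285,.018)):
    print(n,onz(c,u,v,z)[:2])
for p in((212,258),(333,237),(345,318),(231,333)):print("tray",onz(c,*p,.018)[:2])
E
```

```text
h top [ 0.6855 -0.0134]
foot tl [0.662  0.0135]
foot tr [0.7121 0.0105]
foot bl [ 0.6596 -0.0359]
foot br [ 0.709  -0.0386]
end r [0.7046 0.152 ]
hook tip [0.6604 0.1491]
tray [ 0.6676 -0.1288]
tray [ 0.5943 -0.0858]
tray [ 0.7393 -0.0745]
tray [ 0.7474 -0.1825]
tray [ 0.6026 -0.1889]
```

Emit:
step_arm(plan=[[-1,0,0.004,0.04,-0.05],[-1,-0.001,0.004,0.08,-0.05],[-1,-0.001,0.004,0.12,-0.05],[-1,-0.001,0.004,0.145,-0.05],[-1,-0.001,0.004,0.157,-0.05],[-1,-0.001,0.004,0.157,-0.05],[0,-0.001,0.004,0.157,-0.05],[1,-0.001,0.004,0.157,-0.05],[1,-0.001,0.004,0.157,-0.05],[1,-0.001,0.004,0.157,-0.05],[1,-0.001,0.004,0.157,-0.05],[1,-0.001,0.004,0.157,-0.05]], grip_force=40)

```text
time: 3.52
tool_pos: [0.6861, -0.014, 0.0697]
tool_rot: [-3.142, -0.0, 1.515]
contact_force: [-0.3, -0.1, -0.8]
opening: 0.0361
grip_force: 0.0
```

Emit:
step_arm(plan=[[1,0,0,0,0],[1,0,0,0,0],[1,0,0,0,0],[1,0,0,0,0],[1,0,0,0,0],[1,0,0,-0.015,0],[1,0,0,-0.04,0],[1,0,0,-0.07,0],[1,0,0,-0.07,0]])

```text
time: 4.65
tool_pos: [0.688, -0.0141, 0.1436]
tool_rot: [3.134, 0.0, 1.515]
contact_force: [0.3, 0.3, -2.2]
opening: 0.02
grip_force: 40.0
```

Run:
```python
from h import *
np.set_printoptions(precision=4,suppress=True)
s=observe();print(s["tool_pos"],s["tool_rot"],s["grip_force"],s["opening"])
c=wcam(s,read_camera("wrist"))
v=c["img"][:230].copy();cv2.imwrite("pics/w2.png",v[:,:,::-1])
m=mask(c["img"],(0,0,110),(180,60,255))
m[230:]=0
print([tuple(map(float,b)) for b in blobs(m,150)])
z=s["tool_pos"][2]-.0697+.008
g=lambda u,v:onz(c,u,v,z)[:2]
print("z",z)
np.savez("w2.npz",**c)
```

```text
[ 0.688  -0.0141  0.1436] [3.1345 0.0004 1.5149] 39.99211013317108 0.019992026639425012
[(8038.0, 278.1, 127.2, 241.0, 0.0, 75.0, 230.0)]
z 0.08187695096369929
```

View pics/w2.png

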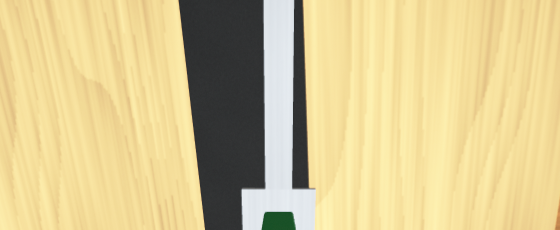

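Probe held square, with the blade at column 278, in line with the tool. Next I'll carry it to just in front of the riser, beside the bar.

Emit:
step_arm(plan=[[1,0.001,-0.02,0,0.01],[1,0.003,-0.055,0,0.02],[1,0.006,-0.095,0,0.04],[1,0.009,-0.135,0,0.06],[1,0.012,-0.175,0,0.077],[1,0.014,-0.2,0,0.077],[1,0.014,-0.212,0,0.077],[1,0.014,-0.212,0,0.077],[1,0.014,-0.212,0,0.077]])

```text
time: 5.82
tool_pos: [0.4763, 0.0117, 0.1396]
tool_rot: [3.141, -0.0, 1.438]
contact_force: [0.7, 0.2, -1.1]
opening: 0.0195
grip_force: 40.0
```

Run:
```python
from h import *
np.set_printoptions(precision=4,suppress=True)
s=observe();print(s["time"],s["tool_pos"],s["tool_rot"])
c=wcam(s,read_camera("wrist"));np.savez("w3.npz",**c);t=read_camera("top")
cv2.imwrite("pics/w3.png",np.hstack([c["img"],])[:,:,::-1])
m=mask(t["img"],(100,120,60),(125,255,255));m[:,:170]=0;m[:,215:]=0;m[:200]=0;m[235:]=0
print(blobs(m))
for b in blobs(mask(c["img"],(100,120,60),(125,255,255)),20):print("bar w",b,onz(c,b[1],b[2],.012))
```

```text
5.825 [0.4763 0.0117 0.1396] [ 3.1407 -0.0001  1.4376]
[(np.int32(83), np.float64(188.3), np.float64(219.3), np.int32(179), np.int32(216), np.int32(20), np.int32(7))]
```

View pics/w3.png

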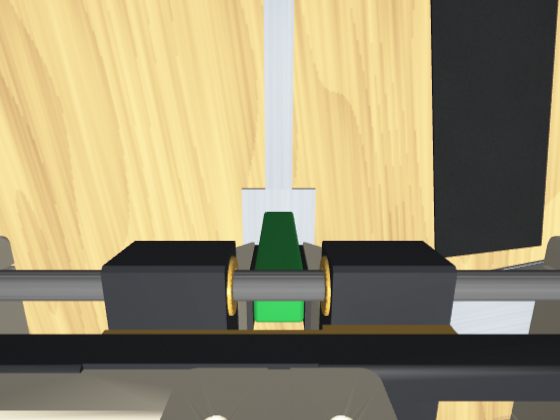

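Only the blade's root is in view here, still square; the bar and hook lie beyond the frame. I'll lower and insert, then check from the top camera.

Emit:
step_arm(plan=[[1,0,0,0.02,0],[1,0,0,0.045,0],[1,0,0,0.062,0],[1,0,0,0.07,0],[1,0,0,0.07,0],[1,0.015,0,0.07,0],[1,0.035,0,0.07,0],[1,0.06,0,0.07,0],[1,0.085,0,0.07,0],[1,0.11,0,0.07,0],[1,0.13,0,0.07,0],[1,0.142,0,0.07,0],[1,0.147,0,0.07,0],[1,0.147,0,0.07,0],[1,0.147,0,0.07,0]])

```text
time: 7.8
tool_pos: [0.4947, 0.1571, 0.0698]
tool_rot: [-3.142, 0.0, 1.437]
contact_force: [-0.0, -0.6, -2.1]
opening: 0.0196
grip_force: 40.0
```

Run:
```python
from h import *
np.set_printoptions(precision=4,suppress=True)
s=observe();print(s["time"],s["tool_pos"],s["tool_rot"],s["contact_force"])
t=read_camera("top");np.savez("top1.npz",**t);sc=read_camera("scene")
a=cv2.resize(t["img"][165:270,130:260],None,fx=5,fy=5,interpolation=cv2.INTER_CUBIC)
cv2.imwrite("pics/t1.png",a[:,:,::-1])
```

```text
7.8 [0.4947 0.1571 0.0698] [-3.1415  0.0001  1.4371] [-0.0008 -0.5552 -2.13  ]
```

View pics/t1.png

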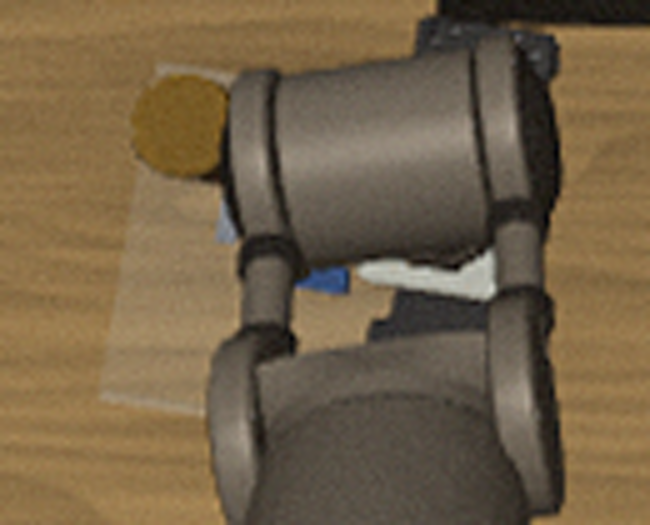

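The hook's light end shows at crop (226,225), beyond the bar (325,275), and clear of the jar (180,125). I'll check its position against the geometry, and the wrist height for the mill approach later.

Run:
```python
from h import *
np.set_printoptions(precision=4,suppress=True)
t=load("top1.npz");R=t["R"]
print("hook tip",onz(t,130+222/5,165+240/5,.008))
P=lambda u,v:(R.T@(np.array([(u-t["cx"])/t["fx"],(v-t["cy"])/t["fy"],1])*t["range_z"][v,u]-t["t"]))
for x,y in((250,150),(390,150),(240,150),(510,150),(545,150),(265,300),(520,260),(225,420),(550,420),(430,310)):print(x,y,P(130+x//5,165+y//5))
```

```text
hook tip [0.4809 0.3205 0.008 ]
250 150 [0.4912 0.2054 0.4342]
390 150 [0.4926 0.1499 0.4284]
240 150 [0.4916 0.2104 0.4303]
510 150 [0.4929 0.1007 0.4316]
545 150 [0.4953 0.0884 0.4118]
265 300 [0.4304 0.1956 0.4425]
520 260 [0.4478 0.0946 0.4416]
225 420 [0.3844 0.1908 0.5217]
550 420 [0.3849 0.0789 0.4676]
430 310 [0.4353 0.1689 0.1786]
```

Emit:
step_arm(plan=[[1,0,-0.007,0,0],[1,0,-0.016,0,0],[1,0,-0.024,0,0],[1,0,-0.028,0,0],[1,0,-0.028,0,0],[1,-0.006,-0.028,0,0],[1,-0.015,-0.028,0,0],[1,-0.028,-0.028,0,0],[1,-0.044,-0.028,0,0],[1,-0.06,-0.028,0,0],[1,-0.076,-0.028,0,0],[1,-0.092,-0.028,0,0],[1,-0.108,-0.028,0,0],[1,-0.124,-0.028,0,0],[1,-0.14,-0.028,0,0],[1,-0.156,-0.028,0,0],[1,-0.17,-0.028,0,0],[1,-0.182,-0.028,0,0],[1,-0.19,-0.028,0,0],[1,-0.19,-0.028,0,0]])

```text
time: 10.4
tool_pos: [0.4417, -0.0275, 0.0697]
tool_rot: [3.142, 0.0, 1.437]
contact_force: [-0.0, 0.3, -2.5]
opening: 0.0198
grip_force: 40.0
```

Run:
```python
from h import *
np.set_printoptions(precision=4,suppress=True)
s=observe();print(s["time"],s["tool_pos"],s["tool_rot"],s["contact_force"])
t=read_camera("top");sc=read_camera("scene")
for n,c in(("top",t),("scene",sc)):
  for b in blobs(mask(c["img"],(100,120,60),(125,255,255)),10):
    print(n,tuple(map(float,b)),onz(c,b[1],b[2],.012))
```

```text
10.4 [ 0.4417 -0.0275  0.0697] [3.1416 0.0001 1.4371] [-0.04    0.2809 -2.4853]
top (2966.0, 464.9, 105.6, 430.0, 81.0, 71.0, 50.0) [ 0.8233 -0.561   0.012 ]
top (88.0, 248.8, 228.4, 239.0, 225.0, 21.0, 7.0) [0.4375 0.0952 0.012 ]
scene (88.0, 189.0, 176.5, 183.0, 170.0, 14.0, 14.0) [ 0.3722 -0.4167  0.012 ]
scene (88.0, 316.4, 223.6, 307.0, 219.0, 19.0, 10.0) [0.4419 0.0988 0.012 ]
scene (2373.0, 64.3, 245.2, 20.0, 222.0, 89.0, 48.0) [ 0.8155 -0.5653  0.012 ]
```

The bar is clear, its centre near (0.4375, 0.096). Next I'll take the probe back to its mat.

Emit:
step_arm(plan=[[1,0.006,0,0,0],[1,0.006,0,-0.02,0],[1,0.006,0,-0.05,0],[1,0.006,0.01,-0.07,0],[1,0.012,0.04,-0.07,-0.01],[1,0.02,0.08,-0.07,-0.03],[1,0.028,0.12,-0.07,-0.05],[1,0.036,0.16,-0.07,-0.07],[1,0.042,0.2,-0.07,-0.078],[1,0.046,0.225,-0.07,-0.078],[1,0.046,0.234,-0.07,-0.078],[1,0.046,0.234,-0.07,-0.078],[1,0.046,0.234,-0.045,-0.078],[1,0.046,0.234,-0.02,-0.078],[1,0.046,0.234,-0.008,-0.078],[1,0.046,0.234,-0.003,-0.078],[1,0.046,0.234,0,-0.078],[1,0.046,0.234,0,-0.078]])

```text
time: 12.75
tool_pos: [0.6801, -0.0125, 0.0704]
tool_rot: [3.141, 0.0, 1.516]
contact_force: [0.1, -0.2, -2.2]
opening: 0.0199
grip_force: 40.0
```

Emit:
step_arm(plan=[[1,0,0,0.001,0],[1,0,0,0.002,0],[1,0,0,0.002,0]])

```text
time: 13.12
tool_pos: [0.6803, -0.0125, 0.0693]
tool_rot: [3.14, -0.0, 1.516]
contact_force: [-1.4, -0.6, 5.6]
opening: 0.02
grip_force: 40.0
```

Emit:
step_arm(plan=[[-1,0,0,0,0],[-1,0,0,0,0],[-1,0,0,0,0],[-1,0,0,0,0],[-1,0,0,-0.005,0],[-1,0,0,-0.04,0],[-1,0,0,-0.09,0],[-1,0.003,-0.02,-0.125,0],[-1,0.015,-0.07,-0.13,0.03],[-1,0.025,-0.12,-0.13,0.06],[-1,0.035,-0.17,-0.12,0.079],[-1,0.045,-0.22,-0.11,0.079],[-1,0.054,-0.25,-0.1,0.079],[-1,0.054,-0.251,-0.1,0.079],[-1,0.054,-0.251,-0.1,0.079]])

```text
time: 15.0
tool_pos: [0.4333, 0.0551, 0.1685]
tool_rot: [3.139, -0.0, 1.437]
contact_force: [0.4, -0.0, 0.0]
opening: 0.0919
grip_force: 0.0
```

Run:
```python
from h import *
np.set_printoptions(precision=4,suppress=True)
s=observe();print(s["time"],s["tool_pos"],s["tool_rot"],s["contact_force"])
c=wcam(s,read_camera("wrist"));t=read_camera("top")
cv2.imwrite("pics/w4.png",np.vstack([c["img"][:250],cv2.resize(t["img"][120:250,130:340],(560,347))])[:,:,::-1])
m=mask(c["img"],(100,120,40),(125,255,255))
for k in cv2.findContours(m,0,1)[0]:
    if cv2.contourArea(k)>100:
        r=cv2.minAreaRect(k);print(r,[onz(c,*p,.016)[:2] for p in cv2.boxPoints(r)],onz(c,*r[0],.016))
for b in blobs(mask(t["img"],(45,100,40),(75,255,255)),15):print(b,onz(t,b[1],b[2],.113))
```

```text
15.0 [0.4333 0.0551 0.1685] [ 3.1394 -0.0002  1.4369] [ 0.4367 -0.0406  0.0326]
((277.5, 155.5), (67.0, 15.0), 90.0) [array([0.4358, 0.1276]), array([0.4493, 0.1258]), array([0.4414, 0.0646]), array([0.4272, 0.0666])] [0.4385 0.0969 0.016 ]
(np.int32(51), np.float64(286.2), np.float64(141.9), np.int32(283), np.int32(139), np.int32(8), np.int32(7)) [ 0.6786 -0.0122  0.113 ]
(np.int32(170), np.float64(22.5), np.float64(283.7), np.int32(13), np.int32(271), np.int32(16), np.int32(29)) [0.2754 0.7026 0.113 ]
```

View pics/w4.png

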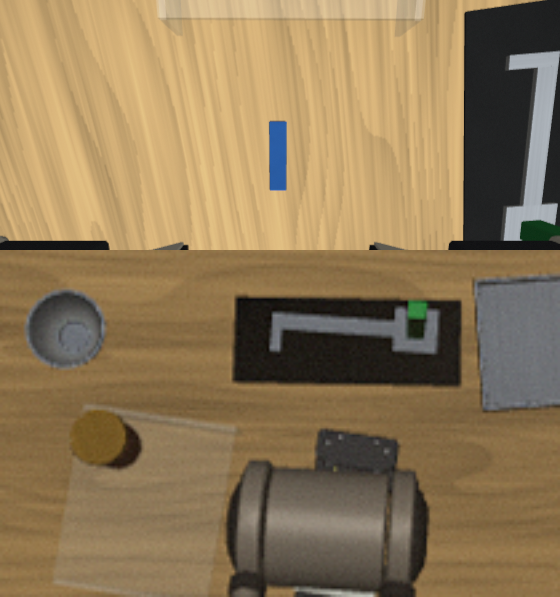

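The upper part shows the bar upright at (277,155), aligned with the tool. The lower part shows the probe standing on its mat, handle at (417,310). Next I'll grip the bar near its far (+y) end.

Emit:
step_arm(plan=[[-0.4,0.03,0,0.02,0],[-0.4,0.063,0,0.06,0],[-0.4,0.063,0,0.1,0],[-0.4,0.063,0,0.135,0],[-0.4,0.063,0,0.155,0],[-0.4,0.063,0,0.163,0],[-0.4,0.063,0,0.166,0],[-0.4,0.063,0,0.166,0],[1,0.063,0,0.166,0],[1,0.063,0,0.166,0],[1,0.063,0,0.166,0],[1,0.063,0,0.166,0],[1,0.063,0,0.166,0],[1,0.063,0,0.166,0],[1,0.063,0,0.166,0],[1,0.063,0,0.166,0]], grip_force=55)

```text
time: 17.1
tool_pos: [0.4406, 0.1177, 0.0017]
tool_rot: [3.141, -0.0, 1.437]
contact_force: [-0.6, 0.2, -0.5]
opening: 0.0156
grip_force: 55.0
```

Emit:
step_arm(plan=[[1,0,0,-0.02,0],[1,0,0,-0.06,0],[1,0,0,-0.1,0],[1,0,0,-0.13,0],[1,0,0,-0.15,0],[1,0,0,-0.15,0]])

```text
time: 17.85
tool_pos: [0.4412, 0.1178, 0.1527]
tool_rot: [3.139, -0.001, 1.437]
contact_force: [0.5, 0.5, -0.8]
opening: 0.0152
grip_force: 55.0
```

Run:
```python
from h import *
np.set_printoptions(precision=4,suppress=True)
s=observe();print(s["time"],s["tool_pos"],s["tool_rot"],s["contact_force"],s["opening"])
T=read_camera("top");S=read_camera("scene");np.savez("top2.npz",**T);np.savez("sc2.npz",**S)
print("camS",-S["R"].T@S["t"])
a=blobs(mask(T["img"],(4,170,110),(19,255,255)),6);a=[b for b in a if 370<b[1]<400 and 200<b[2]<230]
b=blobs(mask(S["img"],(4,150,100),(19,255,255)),6);b=[x for x in b if 180<x[1]<215 and 165<x[2]<195];print(a,b)
print(onz(T,a[0][1],a[0][2],.105),cross(ray(T,*a[0][1:3]),ray(S,*b[0][1:3])))
# mill face edges: depth points on the slope -> plane fit
R=T["R"];v,u=np.mgrid[190:245,376:396];z=T["range_z"][190:245,376:396]
d=np.stack([(u-T["cx"])/T["fx"]*z,(v-T["cy"])/T["fy"]*z,z],-1).reshape(-1,3)-T["t"];P=d@R
P=P[(z.ravel()>0)&(P[:,2]>.05)&(P[:,2]<.075)];c=P.mean(0);n=np.linalg.svd(P-c)[2][2];n*=np.sign(n[2]);print(len(P),"normal",n,"yaw",np.arctan2(-n[0],n[1]),c)
big=np.vstack([cv2.resize(S["img"][150:210,130:250],(760,380)),])
cv2.imwrite("pics/s2.png",big[:,:,::-1])
```

```text
17.85 [0.4412 0.1178 0.1527] [ 3.1388 -0.0007  1.4369] [ 0.519   0.5437 -0.7775] 0.015241925862461253
camS [1.3602 0.3878 0.8648]
[(np.int32(32), np.float64(384.9), np.float64(215.5), np.int32(382), np.int32(213), np.int32(7), np.int32(6))] [(np.int32(21), np.float64(200.3), np.float64(179.7), np.int32(198), np.int32(178), np.int32(6), np.int32(6))]
[ 0.476  -0.2903  0.105 ] (array([ 0.4759, -0.2908,  0.0999]), np.float64(0.0018443280734309216))
607 normal [0.1121 0.6019 0.7907] yaw -0.18413569111082054 [ 0.474  -0.3041  0.0626]
```

Emit:
step_arm(plan=[[1,-0.02,0.006,0,0.005],[1,-0.06,0.017,0,0.01],[1,-0.105,0.03,0,0.02],[1,-0.15,0.042,0,0.03],[1,-0.195,0.055,0,0.04],[1,-0.24,0.067,0,0.053],[1,-0.28,0.079,0,0.053],[1,-0.305,0.086,0,0.053],[1,-0.318,0.09,0.01,0.053],[1,-0.327,0.092,0.022,0.053],[1,-0.331,0.0926,0.0316,0.053],[1,-0.331,0.0926,0.0316,0.053],[1,-0.331,0.0926,0.0316,0.053]])

```text
time: 19.58
tool_pos: [0.4883, -0.2221, 0.1203]
tool_rot: [3.141, -0.0, 1.385]
contact_force: [-0.8, -0.1, -1.6]
opening: 0.0156
grip_force: 55.0
```

Run:
```python
from h import *
np.set_printoptions(precision=4,suppress=True)
s=observe();print(s["time"],s["tool_pos"],s["tool_rot"],s["contact_force"],s["opening"])
S=read_camera("scene");T=read_camera("top")
cv2.imwrite("pics/s3.png",cv2.resize(S["img"][120:220,120:270],(780,520),interpolation=cv2.INTER_CUBIC)[:,:,::-1])
for b in blobs(mask(S["img"],(4,150,100),(19,255,255)),6):
  if 180<b[1]<215 and 165<b[2]<195:print("rol",b)
print([b for b in blobs(mask(S["img"],(100,120,40),(125,255,255)),10)])
def px(c,X):
  p=c["R"]@np.array(X)+c["t"];return p[:2]/p[2]*[c["fx"],c["fy"]]+[c["cx"],c["cy"]]
M=Rn.from_euler("xyz",s["tool_rot"]).as_matrix()
for q in((-.0535,.008,.0017),(-.0535,-.008,.0017),(-.0535,.008,-.0143),(-.02,.008,.0017)):
  X=s["tool_pos"]+M@np.array(q);print(X,px(S,X),px(T,X))
```

```text
19.575 [ 0.4883 -0.2221  0.1203] [ 3.1414 -0.0002  1.3845] [-0.8381 -0.1112 -1.6463] 0.015619148596309227
[(np.int32(48), np.float64(189.5), np.float64(178.7), np.int32(183), np.int32(173), np.int32(13), np.int32(11)), (np.int32(20), np.float64(217.6), np.float64(179.4), np.int32(216), np.int32(177), np.int32(4), np.int32(6)), (np.int32(2459), np.float64(65.3), np.float64(245.4), np.int32(20), np.int32(223), np.int32(89), np.int32(47))]
[ 0.4862 -0.2762  0.1185] [201.3727 177.6254] [380.9598 211.4391]
[ 0.4705 -0.2732  0.1185] [204.7856 175.191 ] [379.9109 217.1123]
[ 0.4862 -0.2762  0.1345] [200.6544 173.4615] [382.3575 211.0376]
[ 0.4924 -0.2432  0.1186] [209.3361 180.9419] [369.0372 209.0335]
```

View pics/s3.png

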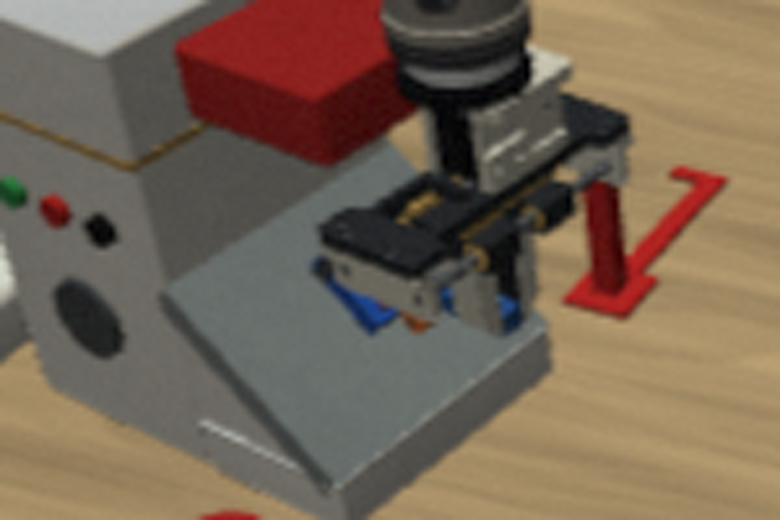

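The gripper is clear of the hood (red at crop 320,130). The bar (blue, 445–515, 300) points at the roller (418,322). I'll approach along the slope normal.

Emit:
step_arm(plan=[[1,-0.0032,0,0.0038,0],[1,-0.0064,0,0.0077,0],[1,-0.0064,0,0.0077,0],[1,-0.0064,0,0.0077,0]])

```text
time: 20.18
tool_pos: [0.4869, -0.229, 0.1124]
tool_rot: [-3.142, -0.0, 1.384]
contact_force: [0.0, 0.5, -1.1]
opening: 0.0151
grip_force: 55.0
```

Emit:
step_arm(plan=[[1,-0.0016,0,0.0019,0],[1,-0.0026,0,0.0031,0],[1,-0.0026,0,0.0031,0],[1,-0.0026,0,0.0031,0]])

```text
time: 20.68
tool_pos: [0.4865, -0.2314, 0.1093]
tool_rot: [3.142, -0.0, 1.384]
contact_force: [0.9, 1.2, -1.4]
opening: 0.0154
grip_force: 55.0
```

Emit:
step_arm(plan=[[1,-0.0013,0,0.0015,0],[1,-0.0026,0,0.0031,0],[1,-0.0026,0,0.0031,0],[1,-0.0026,0,0.0031,0]])

```text
time: 21.18
tool_pos: [0.4859, -0.234, 0.1061]
tool_rot: [-3.141, -0.0, 1.384]
contact_force: [0.2, 2.5, 0.1]
opening: 0.0159
grip_force: 55.0
```

Run:
```python
from h import *
np.set_printoptions(precision=3,suppress=True)
F=[]
for i in range(4):
    s=observe();F.append(s["contact_force"]);read_camera("top")
print(s["tool_pos"],np.array(F),s["opening"])
```

```text
[ 0.486 -0.234  0.106] [[0.222 2.492 0.079]
 [0.602 2.905 0.469]
 [0.521 2.209 0.376]
 [0.448 2.602 0.067]] 0.015678037041929656
```

Emit:
step_arm(plan=[[1,-0.0013,0,0.0015,0],[1,-0.0023,0,0.0027,0],[1,-0.0023,0,0.0027,0],[1,-0.0023,0,0.0027,0]])

```text
time: 21.88
tool_pos: [0.4855, -0.2363, 0.1035]
tool_rot: [-3.142, -0.0, 1.384]
contact_force: [1.1, 2.6, 0.2]
opening: 0.0158
grip_force: 55.0
```

Run:
```python
from h import *
np.set_printoptions(precision=3,suppress=True)
F=[]
for i in range(4):
    s=observe();F.append(s["contact_force"]);T=read_camera("scene" if i==3 else "top")
    if i<3: print([b for b in blobs(mask(T["img"],(4,170,110),(19,255,255)),2) if 365<b[1]<400 and 200<b[2]<230])
f=np.mean(F,0);print(s["time"],s["tool_pos"],f,"n",(f-[.1,.3,-1.3])@np.array([.12,.632,.766]))
cv2.imwrite("pics/s4.png",cv2.resize(T["img"][150:210,160:250],(780,520),interpolation=cv2.INTER_CUBIC)[:,:,::-1])
```

```text
[]
[]
[]
22.025 [ 0.486 -0.236  0.104] [0.611 2.978 0.503] n 3.1351169782067663
```

View pics/s4.png

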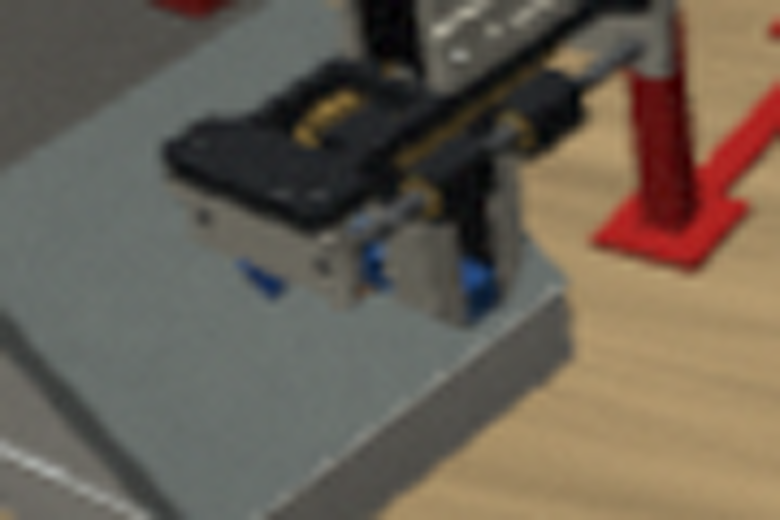

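The view is partly hidden: the bar's end (blue, 375,265) covers the roller. Force (3.1 N) and geometry (8–10 mm) both put it at about the click. Pressing 2.5 mm more puts it surely past the click and well short of overtravel, and I'll hold it there.

Emit:
step_arm(plan=[[1,-0.0008,0,0.001,0],[1,-0.0016,0,0.0019,0],[1,-0.0016,0,0.0019,0],[1,-0.0016,0,0.0019,0],[1,-0.0016,0,0.0019,0],[1,-0.0016,0,0.0019,0],[1,-0.0016,0,0.0019,0],[1,-0.0016,0,0.0019,0]])

```text
time: 23.08
tool_pos: [0.4852, -0.2379, 0.1016]
tool_rot: [3.142, -0.0, 1.384]
contact_force: [0.7, 3.5, 0.6]
opening: 0.0151
grip_force: 55.0
```

Run:
```python
from h import *
np.set_printoptions(precision=3,suppress=True)
F=[]
for i in range(8):
    s=observe();F.append(s["contact_force"]);T=read_camera("top")
f=np.mean(F,0);print(s["time"],s["tool_pos"],f,"n",(f-[.1,.3,-1.3])@np.array([.12,.632,.766]))
```

```text
23.425 [ 0.485 -0.238  0.102] [0.986 3.47  0.633] n 3.590607897158663
```

Force 3.6 N, travel about 10.6–12.4 mm, both past the click and short of overtravel. I'll hold slightly longer, then back off along the normal.

Emit:
step_arm(plan=[[1,0,0,0,0],[1,0,0,0,0],[1,0.004,0,-0.0048,0],[1,0.01,0,-0.012,0],[1,0.018,0,-0.0215,0],[1,0.028,0,-0.033,0],[1,0.045,0,-0.05,0],[1,0.06,0,-0.06,0],[1,0.06,0,-0.06,0],[1,0.06,0,-0.06,0]])

```text
time: 24.72
tool_pos: [0.4962, -0.1788, 0.1614]
tool_rot: [-3.141, 0.0, 1.384]
contact_force: [0.5, 0.1, -1.4]
opening: 0.0156
grip_force: 55.0
```

Run:
```python
from h import *
np.set_printoptions(precision=3,suppress=True)
F=[]
for i in range(6):
    s=observe();F.append(s["contact_force"]);T=read_camera("top")
f=np.mean(F,0);print(s["time"],s["tool_pos"],s["tool_rot"],"base",f)
print("pressed n",(np.array([.986,3.47,.633])-f)@np.array([.12,.632,.766]))
S=read_camera("scene")
print([b for b in blobs(mask(S["img"],(4,150,100),(19,255,255)),6) if 180<b[1]<215 and 165<b[2]<195],[b for b in blobs(mask(T["img"],(4,170,110),(19,255,255)),6) if 365<b[1]<400 and 200<b[2]<230])
for b in blobs(mask(S["img"],(100,120,40),(125,255,255)),10):print("blue",b)
```

```text
24.975 [ 0.496 -0.179  0.161] [-3.141 -0.     1.383] base [ 0.089 -0.089 -1.131]
pressed n 3.707799811238649
[(np.int32(22), np.float64(200.3), np.float64(179.8), np.int32(198), np.int32(178), np.int32(6), np.int32(6))] []
blue (np.int32(90), np.float64(188.9), np.float64(176.4), np.int32(183), np.int32(170), np.int32(14), np.int32(14))
blue (np.int32(17), np.float64(227.2), np.float64(172.7), np.int32(226), np.int32(170), np.int32(4), np.int32(7))
blue (np.int32(2455), np.float64(65.2), np.float64(245.4), np.int32(20), np.int32(223), np.int32(89), np.int32(47))
```

The roller is back at its free pixel (200.3,179.8). Next I'll lay the bar in the tray.

Emit:
step_arm(plan=[[1,0.012,0.02,0,-0.03],[1,0.03,0.053,0,-0.09],[1,0.05,0.088,0,-0.16],[1,0.07,0.123,0,-0.22],[1,0.084,0.148,0,-0.265],[1,0.088,0.156,0,-0.265],[1,0.088,0.156,0,-0.265],[1,0.088,0.156,0.04,-0.265],[1,0.088,0.156,0.08,-0.265],[1,0.088,0.156,0.08,-0.265]])

```text
time: 26.32
tool_pos: [0.6628, -0.1215, 0.0785]
tool_rot: [-3.134, -0.003, 1.647]
contact_force: [-0.4, 0.7, -1.9]
opening: 0.0154
grip_force: 55.0
```

Run:
```python
from h import *
np.set_printoptions(precision=3,suppress=True)
s=observe();print(s["time"],s["tool_pos"],s["tool_rot"])
S=read_camera("scene");T=read_camera("top")
cv2.imwrite("pics/s5.png",np.vstack([cv2.resize(S["img"][170:300,130:330],(460,300)),cv2.resize(T["img"][110:200,270:410],(460,296))])[:,:,::-1])
```

```text
26.325 [ 0.663 -0.122  0.079] [-3.134 -0.003  1.647]
```

View pics/s5.png

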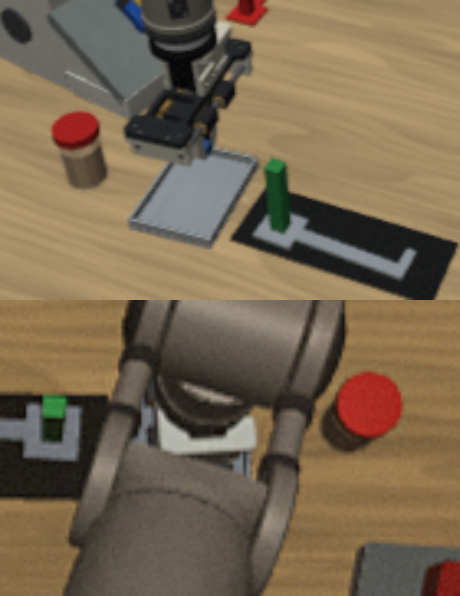

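The gripper is over the tray, with jar and probe handle clear. I'll lower, release and lift.

Emit:
step_arm(plan=[[1,0,0,0.03,0],[1,0,0,0.055,0],[1,0,0,0.067,0],[1,0,0,0.071,0],[1,0,0,0.073,0],[1,0,0,0.0745,0],[1,0,0,0.0745,0]])

```text
time: 27.3
tool_pos: [0.6663, -0.1216, 0.0076]
tool_rot: [3.141, 0.0, 1.649]
contact_force: [-0.6, -0.1, -0.5]
opening: 0.0155
grip_force: 55.0
```

Emit:
step_arm(plan=[[1,0,0,0.001,0],[1,0,0,0.0015,0],[0.2,0,0,0.0015,0],[-0.2,0,0,0.0015,0],[-0.2,0,0,0.0015,0],[-0.2,0,0,0.0015,0],[-0.2,0,0,0,0],[-0.2,0,0,-0.03,0],[-0.2,0,0,-0.08,0],[-0.2,0,0,-0.13,0],[-0.2,-0.03,-0.04,-0.18,0],[-0.2,-0.03,-0.09,-0.2,0],[-0.2,-0.03,-0.14,-0.2,0],[-0.2,-0.03,-0.19,-0.2,0],[-0.2,-0.03,-0.24,-0.2,0],[-0.2,-0.03,-0.24,-0.2,0]])

```text
time: 29.3
tool_pos: [0.4264, -0.1698, 0.2075]
tool_rot: [-3.141, -0.0, 1.647]
contact_force: [0.8, 0.5, -0.1]
opening: 0.055
grip_force: 0.0
```

Run:
```python
from h import *
np.set_printoptions(precision=3,suppress=True)
s=observe();print(s["time"],s["tool_pos"],s["contact_force"])
T=read_camera("top");S=read_camera("scene");T0=load("top0.npz");S0=load("scene0.npz")
m=mask(T["img"],(100,120,40),(125,255,255))
for b in blobs(m,15):print("blue",b,onz(T,b[1],b[2],.02))
for nm,lo,hi in(("red",(0,180,60),(4,255,255)),("brass",(14,180,60),(26,255,200))):
  for n,a,c in(("top",T0,T),("sc",S0,S)):
    f=lambda x:[tuple(map(float,b[:3])) for b in blobs(mask(x["img"],lo,hi),80)]
    print(nm,n,f(a),f(c))
d=np.abs(T["img"][130:180,135:180].astype(int)-T0["img"][130:180,135:180]).max();print("bowl diff",d)
cv2.imwrite("pics/end.png",cv2.resize(S["img"][150:330,130:430],(780,468))[:,:,::-1])
```

```text
29.3 [ 0.426 -0.17   0.208] [ 0.824  0.543 -0.127]
blue (np.int32(2973), np.float64(464.8), np.float64(105.6), np.int32(430), np.int32(81), np.int32(71), np.int32(50)) [ 0.821 -0.557  0.02 ]
blue (np.int32(101), np.float64(328.9), np.float64(153.9), np.int32(319), np.int32(151), np.int32(21), np.int32(7)) [ 0.665 -0.143  0.02 ]
red top [(82.0, 427.6, 102.1), (157.0, 449.8, 133.0), (299.0, 381.8, 141.4), (2125.0, 423.5, 215.5), (541.0, 369.6, 301.4)] [(84.0, 427.5, 101.8), (165.0, 450.3, 132.8), (302.0, 381.9, 141.4), (1776.0, 426.3, 213.1), (217.0, 368.1, 282.1)]
red sc [(1192.0, 179.6, 132.3), (315.0, 240.3, 165.4), (241.0, 162.3, 225.9), (110.0, 90.4, 262.4), (275.0, 38.5, 264.4), (861.0, 37.8, 329.8)] [(1194.0, 179.6, 132.3), (269.0, 241.3, 167.3), (239.0, 162.2, 225.9), (114.0, 90.1, 262.5), (286.0, 38.5, 264.4), (1220.0, 41.2, 330.5)]
brass top [(274.0, 6.9, 287.1), (176.0, 554.3, 323.0), (484.0, 547.0, 362.5)] [(262.0, 7.2, 287.0), (133.0, 553.8, 322.3), (434.0, 547.4, 363.0), (167.0, 7.1, 378.7)]
brass sc [] []
bowl diff 19
```

Run:
```python
from h import *
T=read_camera("top");T0=load("top0.npz")
print("jarA diff",np.abs(T["img"][178:203,153:185].astype(int)-T0["img"][178:203,153:185]).max())
print("probe",[onz(T,b[1],b[2],.113) for b in blobs(mask(T["img"],(45,100,40),(75,255,255)),15)][:1])
print(hand_in())
```

```text
jarA diff 20
probe [array([ 0.67857822, -0.01222992,  0.113     ])]
the job is handed in; nothing more can be done
None
```

The job is handed in at about 29 s: the bar lies in the tray, the probe stands on its mat, the lever was pressed with an estimated 10.6–13 mm of travel (9 mm clicks, 16 mm overtravels), held for over a second and sprang back, and the jars and bowl did not move; I viewed 11 pictures, one over the limit of 10.

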